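# Break open the stuck jar

### The arm

A 7-joint arm with a two-finger parallel gripper is mounted at the origin on a cart in front of the work surface, level with it; the furniture and walls round the work are solid. World frame = base frame: x ahead of the robot, y to its left, z up, the work surface at z = 0. Lengths are in m, angles in rad, forces in N, time in s.
With the tool pointing down it reaches from about 0.4 to 0.85 m from the base axis. Payload 6.9 kg.
Tool frame: the origin (TCP) lies where the fingers leave the gripper's body, on its centre line; the fingertips stand env.tips_ahead ahead of it and the grasp point (between the pads) lies 54 mm ahead of it (env.tips_ahead is the distance from the TCP to the fingertips, in m); z points along the fingers, y is the line along which they close (so a half turn about z gives the same grasp; the last joint's range is limited). The gripper opens to 85 mm and grips with 20 to 120 N. Pads are 22 mm wide; open, the fingers measure 114 mm over their backs; the gripper's body (76 mm by 85 mm) begins 54 mm behind the grasp point. The pads swing forward as they close: fully open they stand 13 mm farther back than shut.
Start: joints at [1.296, 0.507, -0.238, 1.5, 0.126, 1.149, -0.155], TCP at [0.232, -0.58, 0.304] pointing down, gripper open.
Joint ranges: [-3.08, 3.08], [-0.24, 2.05], [-1.43, 1.35], [0, 2.5], [-1.52, 4.66], [0.17, 1.96], [-2.89, 2.89]. Speed limits (rad/s): [2.39, 2.39, 3.14, 3.14, 3.14, 3.14, 3.14].

### API

Orientations are given as a rotation vector (axis times angle).
In Python, from plant import env gives the robot as it stands.
- The arm moves only by the shell command python3 nudge.py FILE [OPENING], which reads ROWS from the file FILE. ROWS is one flat JSON list of numbers that holds 1 to 8 rows one after another, with no inner brackets; each row has 6 numbers: dx, dy, dz in normalised numbers (1 is 0.75 m), then a rotation vector rx, ry, rz in parts of the range, where 1.0 means 180 degrees; each row shifts and turns the commanded pose from where the row before left it, along the tool's axes as they then stand; what a row does not reach is not made up. A row lasts 1/12 s, in which the tool goes at most 0.0417 m and 0.125 rad, less where a joint would pass 70% of its speed; a pose out of reach is approached as far as the arm can. OPENING is the finger opening in m, set as the command begins (- or left out keeps the last). The fingers move at their own pace and stop on an object; the grip force is fixed at half the most. Time passes only in rows, so rows that do not move let the fingers close. It prints the time, the measured TCP pose, the force, the opening and the grip force at its end. A shift or turn number past 1, either way, is cut back to 1. Input that does not fit is refused with a message, and nothing moves.
- env.get_state(): the state, without advancing time (a new reading comes with each control period).
- env.get_image(name): name is "side" or "top"; returns (picture, depth): 420x560x3 uint8, red, green, blue; 420x560 float32, m along the optical axis (not along the pixel's ray), 0 where there is no reading.
- env.camera_params(name): a dict with "mtx" (3x3 intrinsics, pixels), "camera_from_world" (4x4, takes a point from world to camera coordinates). Camera axes: x right, y down, z forward; pixel columns grow to the right and rows downward; lengths in m; the calibration is good to about 2 mm. A picture is of the moment at which its call begins. camera_params takes no time and is no camera call.
- env.hand_in(): hands the job in; it is judged then, once.
The state is a dict: "time": time; "qpos": joint angles; "joint_vel": joint speeds; "joint_efforts": joint torques, N m; "tcp_pos": TCP position; "tcp_rot": TCP orientation; "ft_force": force on the tool from outside, world axes, zero at the start; "torque": the same for the moment, N m; "width": finger opening in m; "finger_force": force on a finger pad.
Only numpy, scipy, OpenCV 4.12 (cv2) and the standard library are available. Lean on these libraries where they do the work, as an engineer would, in place of code of your own. Each camera call takes 0.05 s, during which the arm holds its last target. There are 200 camera calls.

### The job

The cap of the jar in the clamp is stuck: grip it firmly, break it loose with a hard anticlockwise twist, spin it off, and lay it right way up on the small wooden board. Do not knock over or push about the other things on the worktop.

Things in the scene. Friction and masses are not known exactly. Their poses are not given: they have to be found in the camera images.
- jar: amber jar, 66 mm across, held fast in a jar clamp: wooden base 100 (x) x 190 (y) x 12 mm, grey jaws 56 mm high on its y sides, black screw knob at the -y end. One unit that cannot move. Origin on the jar's axis, on the worktop, z up. The shoulder ends at a height of 92 mm, the closed cap spans 96 to 120 mm.
- neck (a point): point on the jar's axis at the closed cap's underside, 96 mm up; axes as the jar's. Two neck lugs (on +x and -x, each 110 degrees of arc) hold down two lugs in the cap until it has been turned far enough. Closed, the cap's x axis stands at -44 degrees of yaw to this x, near a stop: it turns only anticlockwise seen from above, and does not rise as it turns.
- cap: red ribbed round cap, white disc on top, 58 mm across, 24 mm high, about 80 g. Origin at the centre of its underside, z up, inner lugs at its +x and -x. Turning: a hard twist (about 0.5 N m; a grip under 20 N slips) over the first 20 degrees, then it turns freely; from about 112 degrees it can be lifted straight off; at about 139 degrees it meets a hard stop (ease off it before lifting).
- board: small loose rectangular beech board, 70 mm along its x, 136 mm along its y, 16 mm thick, 0.3 kg. Origin at the centre of its underside, z up.
- mug_1: small white cup with a blue pattern, 62x88x50 mm, loose; leave alone. Origin at the centre of its underside.
- kitchen_timer: round red kitchen timer, 66 mm across, 69 mm high, loose; leave alone. Origin at the centre of its underside.
- garlic_1: garlic bulb, 60 mm across, loose; leave alone. Origin at the centre of its underside.
- lemon: yellow lemon, 78x55x56 mm, loose; leave alone. Origin at the centre of its underside.

How it is judged:
By the outcome, as a careful person would: the job done as asked, in the order asked, and still so for the second after the job is handed in, with the robot touching nothing.
It also fails if it takes over 72 s, if anything falls off the work surface, if the arm or the gripper's body presses on something with over 40 N, if the wrist force passes 120 N, or if a joint passes its speed limit or range.

## Working session

There is one attempt and no reset: what is moved stays moved. The work goes in short steps, Python scripts to look and compute and a shell command to move; the robot and the scene stay as the last step left them, time stands still between calls to the robot, and variables do not carry over. Pictures are saved under pics/ and viewed, at most 10 in all, crops included, and the job is handed in when it is done.

```bash
ls; mkdir -p pics
python3 - <<'E'
from plant import env
import cv2,numpy as np
for n in("top","side"):
    im,d=env.get_image(n); cv2.imwrite(f"pics/{n}0.png",im[:,:,::-1]); np.save(f"pics/{n}0.npy",d)
    p=env.camera_params(n); print(n,np.round(p["mtx"],1).tolist(),np.round(p["camera_from_world"],3).tolist())
s=env.get_state(); print(s); print(env.tips_ahead)
E
```

```text
nudge.py
pics
plant.py
top [[442.9, 0.0, 279.3], [0.0, 442.9, 201.0], [0.0, 0.0, 1.0]] [[-0.028, -0.999, -0.031, 0.144], [-0.997, 0.03, -0.072, 0.629], [0.073, 0.028, -0.997, 1.04], [0.0, 0.0, 0.0, 1.0]]
side [[394.3, 0.0, 280.0], [0.0, 394.3, 205.6], [0.0, 0.0, 1.0]] [[0.999, 0.053, -0.004, -0.638], [0.022, -0.469, -0.883, 0.11], [-0.048, 0.882, -0.47, 1.034], [0.0, 0.0, 0.0, 1.0]]
{'time': 0.1, 'qpos': array([ 1.29550424,  0.50824373, -0.23748714,  1.50102482,  0.12569557,
        1.14888696, -0.15480371]), 'joint_vel': array([-9.78893266e-05, -1.38618153e-03,  2.95871831e-04, -3.24209337e-03,
       -9.74065971e-04, -8.06790749e-05,  7.94521559e-04]), 'joint_efforts': array([-4.63519813e-03, -6.21846199e+01, -2.19464086e+00, -2.50209618e+01,
        1.25557618e-02,  7.83185038e-03, -2.20235086e-05]), 'tcp_pos': array([ 0.23207773, -0.5799622 ,  0.30312398]), 'tcp_rot': array([-3.08331924e+00, -5.94196299e-01,  5.37795853e-04]), 'ft_force': array([0.55040265, 0.16571716, 0.48879626]), 'torque': array([0.01846041, 0.04556098, 0.00716074]), 'finger_force': 0.0, 'width': 0.08561935918528145}
0.0726
```

View pics/top0.png

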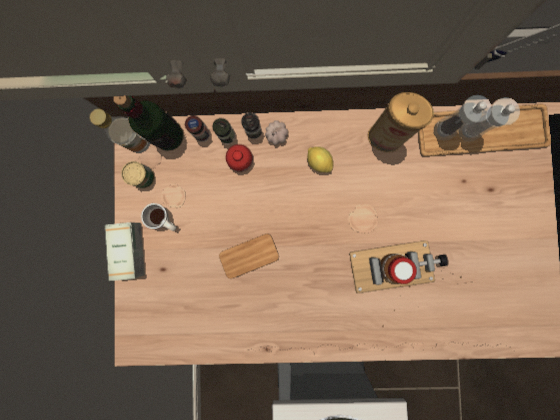

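View pics/side0.png

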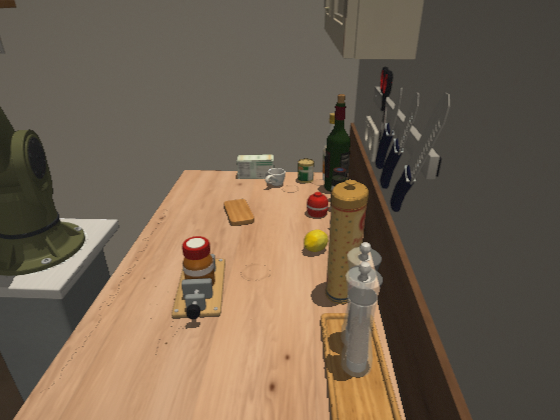

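The top view shows the cap's white disc at about (403,270), the clamp base with corners (350,253), (430,241), (436,284) and (357,292), and the board spanning (220,250) to (279,262). The side view shows the cap top at (197,244) and the board at (238,211). I'll enlarge these areas.

```bash
python3 - <<'E'
import cv2,numpy as np
t=cv2.imread("pics/top0.png"); s=cv2.imread("pics/side0.png")
c=lambda im,x,y,w,h,k:cv2.resize(im[y:y+h,x:x+w],None,fx=k,fy=k,interpolation=cv2.INTER_CUBIC)
a=np.hstack([c(t,345,230,100,70,4),c(t,210,225,100,70,4)])
b=np.hstack([c(s,165,230,100,70,4),c(s,190,180,100,70,4)])
cv2.imwrite("pics/crop1.png",np.vstack([a,b]))
E
cat > h.py <<'E'
from plant import env
import numpy as np, cv2
from scipy.spatial.transform import Rotation as R
def P(n): p=env.camera_params(n); return np.array(p["mtx"]),np.array(p["camera_from_world"])
def ray(n,u,v):
    K,T=P(n); o=-T[:3,:3].T@T[:3,3]; return o,T[:3,:3].T@np.linalg.inv(K)@[u,v,1]
def atz(n,u,v,z): o,d=ray(n,u,v); return o+d*(z-o[2])/d[2]
def tri(uv1,uv2):
    A=[];b=[]
    for n,(u,v) in(("top",uv1),("side",uv2)):
        o,d=ray(n,u,v); d=d/np.linalg.norm(d); M=np.eye(3)-np.outer(d,d); A.append(M); b.append(M@o)
    A=np.vstack(A);b=np.hstack(b); x=np.linalg.lstsq(A,b,rcond=None)[0]; return x,np.linalg.norm(A@x-b)
def cloud(n,d):
    K,T=P(n); v,u=np.mgrid[:420,:560]; c=np.stack([(u-K[0,2])*d/K[0,0],(v-K[1,2])*d/K[1,1],d],-1)
    return (c-T[:3,3])@T[:3,:3]
E
```

```text
(no output)
```

View pics/crop1.png

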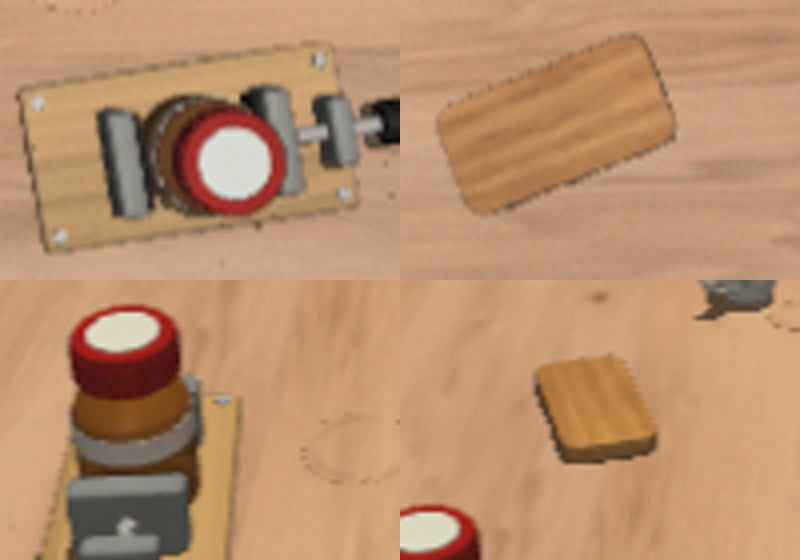

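Run:
```python
from h import *
print("cap top",tri((403.2,270.2),(195.5,242.8)))
print("board top",tri((249.2,255.9),(238.1,209.9)))
t=cv2.imread("pics/top0.png"); s=cv2.imread("pics/side0.png")
for n,im,bc,bb in(("top",t,(375,250,425,292),(213,228,283,285)),("side",s,(180,235,215,270),(215,190,260,225))):
    d=np.load(f"pics/{n}0.npy"); X=cloud(n,d)
    hsv=cv2.cvtColor(im,cv2.COLOR_BGR2HSV)
    m=np.zeros(d.shape,bool); m[bc[1]:bc[3],bc[0]:bc[2]]=1
    w=m&(hsv[...,1]<60)&(hsv[...,2]>200); print(n,"white",w.sum(),X[w].mean(0),np.argwhere(w).mean(0)[::-1])
    m[:]=0; m[bb[1]:bb[3],bb[0]:bb[2]]=1
    w=m&(X[...,2]>.010)&(X[...,2]<.03)&(d>0); print("board",w.sum(),np.median(X[w],0))
    if n=="top":
        pts=np.array([[*atz("top",v,u,.016)[:2]] for u,v in np.argwhere(w)]).astype(np.float32); print(cv2.minAreaRect(pts))
for k in [(20,87),(326,43),(357,207),(47,252)]: print("base",atz("top",345+k[0]/4-.4,230+k[1]/4-.4,.012)[:2])
c=[atz("top",210+a/4-.4,225+b/4-.4,.016)[:2] for a,b in [(38,118),(243,33),(277,137),(80,215)]]; print("board c",c)
s=env.get_state(); print(R.from_rotvec(s["tcp_rot"]).as_matrix())
```

```text
cap top (array([ 0.46851273, -0.13868627,  0.1212699 ]), np.float64(0.00030368148563174015))
board top (array([0.50282715, 0.20201205, 0.01536127]), np.float64(6.395597524072064e-05))
top white 224 [ 0.46857827 -0.13754983  0.12602711] [403.22321429 270.45089286]
board 1618 [0.50431808 0.20282666 0.01674045]
((0.5044304728507996, 0.203086256980896), (0.06949885189533234, 0.13592638075351715), 20.12040901184082)
side white 127 [ 0.46712901 -0.13663176  0.12115797] [195.18897638 242.31496063]
board 539 [0.50209497 0.19440045 0.01609337]
base [ 0.50711223 -0.03958975]
base [ 0.52835479 -0.222891  ]
base [ 0.43086965 -0.23608576]
base [ 0.40891246 -0.05173279]
board c [array([0.5091629 , 0.27466066]), array([0.55679946, 0.14951107]), array([0.49395821, 0.13075103]), array([0.45058491, 0.25039461])]
[[ 9.28382975e-01  3.71624351e-01 -6.27875890e-04]
 [ 3.71624878e-01 -9.28381847e-01  1.44792348e-03]
 [-4.48249555e-05 -1.57756181e-03 -9.99998755e-01]]
```

The manual's scale: shifts go in shares of 0.75 m and turns go in shares of 180 degrees. Converting my numbers, 0.0274 m is 0.0365, -0.023 m is -0.0307.

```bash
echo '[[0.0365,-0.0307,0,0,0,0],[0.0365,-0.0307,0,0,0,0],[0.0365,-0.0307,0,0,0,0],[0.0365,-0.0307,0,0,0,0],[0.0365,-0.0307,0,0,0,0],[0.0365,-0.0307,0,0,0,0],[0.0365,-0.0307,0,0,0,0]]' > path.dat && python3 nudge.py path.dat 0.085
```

```text
refused: ROWS must be one flat list, 6 numbers to a row, no inner brackets. Nothing was moved.
```

The call was refused and nothing moved: it wants one flat list, 6 numbers to a row, no inner brackets. Same move again in that form.

```bash
echo '[0.0365,-0.0307,0,0,0,0,0.0365,-0.0307,0,0,0,0,0.0365,-0.0307,0,0,0,0,0.0365,-0.0307,0,0,0,0,0.0365,-0.0307,0,0,0,0,0.0365,-0.0307,0,0,0,0,0.0365,-0.0307,0,0,0,0]' > path.dat && python3 nudge.py path.dat 0.085
echo '[0.0365,-0.0307,0,0,0,0,0.0365,-0.0307,0,0,0,0,0.0365,-0.0307,0,0,0,0,0.0365,-0.0307,0,0,0,0,0.0365,-0.0307,0,0,0,0,0.0365,-0.0307,0,0,0,0,0.0365,-0.0307,0,0,0,0,0,0,0,0,0,0]' > path.dat && python3 nudge.py path.dat
cat >> h.py <<'E'
def err(x,y,z,yaw=None):
    s=env.get_state(); M=R.from_rotvec(s["tcp_rot"]).as_matrix()
    print("tool delta",np.round(M.T@(np.array([x,y,z])-s["tcp_pos"]),4),"yaw",np.degrees(np.arctan2(M[1,0],M[0,0])),"tilt",M[:2,2],"q",np.round(s["qpos"],2),"f",s["ft_force"],s["torque"],"w",s["width"],s["finger_force"],"tcp",s["tcp_pos"],"t",s["time"])
E
python3 -c "
from h import *
err(.4686,-.138,.168)"
```

```text
time: 0.68
tcp_pos: [0.3508, -0.3578, 0.3037]
tcp_rot: [-3.085, -0.594, 0.0]
ft_force: [0.4, 0.6, 0.3]
width: 0.0849
finger_force: 0.0
time: 1.35
tcp_pos: [0.4716, -0.1313, 0.3041]
tcp_rot: [-3.079, -0.609, -0.005]
ft_force: [-0.1, 0.6, 0.2]
width: 0.0848
finger_force: 0.0
tool delta [-0.0059  0.0054  0.1361] yaw 22.373163245890076 tilt [0.00247139 0.00382489] q [ 0.52  0.31 -0.4   1.84  0.14  1.01 -1.11] f [-0.11367914  0.6217869   0.15669676] [ 0.00795198 -0.02951832  0.03670683] w 0.08475638423294332 0.0 tcp [ 0.47164428 -0.1313011   0.30413731] t 1.35
```

In the tool's units: 0.03 m is 0.04, -0.0059 m is -0.0079.

```bash
echo '[-0.0079,0.0072,0,0,0,0,0,0,0.04,0,0,0,0,0,0.04,0,0,0,0,0,0,0,0,0,0,0,0,0,0,0]' > path.dat && python3 nudge.py path.dat >/dev/null
python3 -c "
from h import *
err(.4686,-.138,.168)"
```

```text
tool delta [ 0.0079 -0.0064  0.0751] yaw 21.741327042888276 tilt [-0.00380995  0.00081839] q [ 0.53  0.37 -0.38  1.94  0.18  0.86 -1.13] f [ 0.49046586 -0.31188973  0.99200551] [ 0.02975188 -0.03756443  0.00625546] w 0.08479861456617098 0.0 tcp [ 0.46395558 -0.14691795  0.2431452 ] t 1.7667
```

In the tool's units: 0.02 m is 0.0267, 0.0075 m is 0.01.

```bash
echo '[0.01,-0.008,0,0,0,0,0,0,0.0267,0,0,0,0,0,0.0267,0,0,0,0,0,0,0,0,0,0,0,0,0,0,0,0,0,0,0,0,0]' > path.dat && python3 nudge.py path.dat >/dev/null
python3 -c "
from h import *
err(.4686,-.138,.168)"
```

```text
tool delta [-0.0024 -0.0005  0.0375] yaw 21.820043748751555 tilt [ 0.00206566 -0.00050999] q [ 0.49  0.43 -0.36  1.98  0.21  0.76 -1.19] f [-0.21258468  0.43607893 -0.05662875] [-0.05093234  0.02074239 -0.05059315] w 0.08524695326762345 0.0 tcp [ 0.470912   -0.13754396  0.20551286] t 2.2667
```

In the tool's units: 0.0125 m is 0.0167, -0.0015 m is -0.002.

```bash
echo '[-0.002,0,0.0167,0,0,0,0,0,0.0167,0,0,0,0,0,0.0167,0,0,0,0,0,0,0,0,0,0,0,0,0,0,0,0,0,0,0,0,0]' > path.dat && python3 nudge.py path.dat
python3 - <<'E'
from h import *
err(.4686,-.138,.168)
im,_=env.get_image("side"); im2,_=env.get_image("top")
c=lambda im,x,y,w,h,k:cv2.resize(im[y:y+h,x:x+w],None,fx=k,fy=k,interpolation=cv2.INTER_CUBIC)
cv2.imwrite("pics/g1.png",np.hstack([c(im,140,180,110,110,3.6),c(im2,350,215,110,110,3.6)])[:,:,::-1])
E
```

```text
time: 2.77
tcp_pos: [0.4693, -0.1382, 0.1677]
tcp_rot: [3.084, 0.594, 0.003]
ft_force: [1.1, 0.2, 0.5]
width: 0.0848
finger_force: 0.0
tool delta [-0.0005 -0.0005 -0.0003] yaw 21.810373852333544 tilt [ 0.00170848 -0.00044967] q [ 0.47  0.48 -0.34  2.03  0.25  0.67 -1.22] f [1.13266025 0.16109238 0.4803749 ] [ 0.00772174 -0.01844852 -0.00423642] w 0.08480735729617327 0.0 tcp [ 0.46928592 -0.13823299  0.16767529] t 2.7667
```

View pics/g1.png

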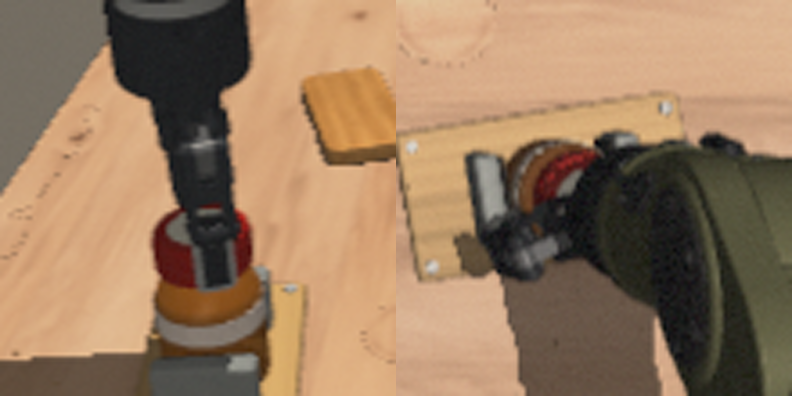

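The side crop shows the near finger's tip at about (213,288), level with the cap's lower edge. The fingers straddle the cap in both views, so I'll close.

```bash
echo '[0,0,0,0,0,0,0,0,0,0,0,0,0,0,0,0,0,0,0,0,0,0,0,0,0,0,0,0,0,0,0,0,0,0,0,0,0,0,0,0,0,0,0,0,0,0,0,0]' > path.dat && python3 nudge.py path.dat 0.0
python3 -c "
from h import *
err(.4686,-.138,.168)"
```

```text
time: 3.53
tcp_pos: [0.4687, -0.138, 0.1673]
tcp_rot: [3.084, 0.594, 0.001]
ft_force: [-3.0, 0.9, 10.8]
width: 0.0568
finger_force: 61.6
tool delta [-0.     -0.     -0.0007] yaw 21.811963240473585 tilt [ 0.00057789 -0.00032473] q [ 0.47  0.48 -0.34  2.03  0.25  0.67 -1.22] f [-3.01502688  0.90180462 10.75456753] [ 0.2976256   0.60999766 -0.08314898] w 0.056792014987110395 61.59728635393549 tcp [ 0.46865073 -0.13802427  0.1672764 ] t 3.5333
```

In the tool's units: -0.001 m is -0.0013, -0.08 rad is -0.0255.

```bash
echo '[0,0,-0.0013,0,0,-0.0191,0,0,0,0,0,-0.0255,0,0,0,0,0,-0.0255,0,0,0,0,0,-0.0255,0,0,0,0,0,0,0,0,0,0,0,0]' > path.dat && python3 nudge.py path.dat
python3 -c "
from h import *
err(.4686,-.138,.168)"
```

```text
time: 4.03
tcp_pos: [0.4677, -0.1385, 0.1674]
tcp_rot: [-2.962, -1.044, 0.003]
ft_force: [-4.7, -0.1, 5.1]
width: 0.0566
finger_force: 64.3
tool delta [ 0.001   0.0002 -0.0006] yaw 38.831031530914885 tilt [-0.00176891 -0.00011774] q [ 0.53  0.49 -0.43  2.03  0.31  0.68 -0.99] f [-4.69155545 -0.07738596  5.09115437] [-0.04747965  1.027574   -0.07814302] w 0.05660610927715216 64.27036799141206 tcp [ 0.46768817 -0.13846053  0.16740627] t 4.0333
```

In the tool's units: -0.08 rad is -0.0255.

```bash
echo '[0,0,0,0,0,-0.0255,0,0,0,0,0,-0.0318,0,0,0,0,0,-0.0318,0,0,0,0,0,-0.0318]' > path.dat && python3 nudge.py path.dat
python3 -c "
from h import *
err(.4686,-.138,.168)"
```

```text
time: 4.37
tcp_pos: [0.4693, -0.1379, 0.1677]
tcp_rot: [2.707, 1.592, 0.003]
ft_force: [-0.0, 1.0, 0.5]
width: 0.0565
finger_force: 63.9
tool delta [-0.0005 -0.0006 -0.0003] yaw 60.91074913009546 tilt [0.00177224 0.00016053] q [ 0.61  0.51 -0.54  2.03  0.39  0.7  -0.69] f [-0.00143764  0.95257716  0.50877526] [ 0.31187626 -0.04135426 -0.05028354] w 0.05654610980614345 63.899205207126215 tcp [ 0.46933111 -0.13785359  0.16771824] t 4.3667
```

In the tool's units: -0.1 rad is -0.0318.

```bash
echo '[0,0,0,0,0,-0.0318,0,0,0,0,0,-0.0318,0,0,0,0,0,-0.0318,0,0,0,0,0,-0.0318,0,0,0,0,0,-0.0318,0,0,0,0,0,-0.0318,0,0,0,0,0,-0.0318,0,0,0,0,0,0]' > path.dat && python3 nudge.py path.dat|tail -3
python3 -c "
from h import *
err(.4686,-.138,.168)"
```

```text
ft_force: [-2.2, 2.3, 3.5]
width: 0.0565
finger_force: 64.2
tool delta [-0.0007 -0.0003 -0.0006] yaw 101.065428340628 tilt [0.0002402  0.00133498] q [ 0.74  0.55 -0.74  2.03  0.53  0.76 -0.14] f [-2.19679721  2.29219186  3.47109098] [ 0.50670645  0.52323878 -0.02189934] w 0.05654495682059566 64.22816452744883 tcp [ 0.46877832 -0.13723108  0.16742983] t 5.0333
```

In the tool's units: -0.1 rad is -0.0318.

```bash
echo '[0,0,0,0,0,-0.0318,0,0,0,0,0,-0.0318,0,0,0,0,0,-0.0318,0,0,0,0,0,-0.0318,0,0,0,0,0,-0.0318,0,0,0,0,0,-0.0318,0,0,0,0,0,-0.0318,0,0,0,0,0,-0.0223]' > path.dat && python3 nudge.py path.dat|tail -3
python3 -c "
from h import *
err(.4686,-.138,.168)"
echo '[0,0,0,0,0,0,0,0,0,0,0,0]' > path.dat && python3 nudge.py path.dat|tail -3
python3 -c "
from h import *
err(.4686,-.138,.168)"
```

```text
ft_force: [-4.4, 3.0, 4.9]
width: 0.057
finger_force: 64.3
tool delta [-0.0008 -0.0004 -0.0006] yaw 145.03073169669193 tilt [-0.00106796  0.00095856] q [ 0.86  0.62 -0.96  2.03  0.68  0.85  0.47] f [-4.43314157  3.0285618   4.8725256 ] [ 0.64390701  0.90044643 -0.07875411] w 0.05697647817093662 64.25932767684571 tcp [ 0.46818158 -0.13725841  0.16742063] t 5.7
ft_force: [-4.3, 2.2, 4.9]
width: 0.0565
finger_force: 64.4
tool delta [-0.0006 -0.0002 -0.0006] yaw 144.75892054798837 tilt [-0.00104802  0.00083118] q [ 0.86  0.62 -0.96  2.03  0.68  0.85  0.46] f [-4.27779523  2.23893737  4.92722223] [0.47244478 0.86303009 0.00630585] w 0.05654323834203192 64.35073759930674 tcp [ 0.46821942 -0.13747242  0.16739334] t 5.8667
```

In the tool's units: -0.002 m is -0.0027.

```bash
echo '[0,0,-0.0027,0,0,0,0,0,-0.0027,0,0,0,0,0,-0.0027,0,0,0,0,0,0,0,0,0,0,0,0,0,0,0]' > path.dat && python3 nudge.py path.dat
python3 -c "
from h import *
err(.4686,-.138,.168)"
```

```text
time: 6.28
tcp_pos: [0.468, -0.138, 0.1732]
tcp_rot: [-0.945, -2.995, 0.0]
ft_force: [-4.4, 3.5, -1.0]
width: 0.0563
finger_force: 64.5
tool delta [-0.0005  0.0003  0.0052] yaw 144.9540541834805 tilt [-0.00133481  0.00014848] q [ 0.87  0.61 -0.97  2.02  0.67  0.86  0.48] f [-4.43363845  3.5437618  -0.99533558] [ 0.63206044  1.05007939 -0.01064417] w 0.05626517927180743 64.5439778699074 tcp [ 0.46798418 -0.13798454  0.17322802] t 6.2833
```

In the tool's units: -0.02 m is -0.0267, -0.015 m is -0.02.

```bash
echo '[0,0,-0.0107,0,0,0,0,0,-0.0107,0,0,0,0,0,-0.016,0,0,0,0,0,-0.02,0,0,0,0,0,-0.0267,0,0,0,0,0,-0.0267,0,0,0,0,0,0,0,0,0,0,0,0,0,0,0]' > path.dat && python3 nudge.py path.dat
python3 - <<'E'
from h import *
err(.503,.2025,.26)
im,_=env.get_image("side"); im2,_=env.get_image("top")
c=lambda im,x,y,w,h,k:cv2.resize(im[y:y+h,x:x+w],None,fx=k,fy=k,interpolation=cv2.INTER_CUBIC)
cv2.imwrite("pics/g2.png",np.hstack([c(im,140,180,110,130,3.6),c(im2,350,215,110,130,3.6)])[:,:,::-1])
E
```

```text
time: 6.95
tcp_pos: [0.4696, -0.1384, 0.2583]
tcp_rot: [0.945, 2.992, -0.0]
ft_force: [-0.8, 0.3, -1.4]
width: 0.0566
finger_force: 64.6
tool delta [ 0.1685  0.2982 -0.0021] yaw 144.94564977403087 tilt [ 0.0040326  -0.00155444] q [ 0.95  0.51 -1.08  1.91  0.53  1.03  0.61] f [-0.84260315  0.33558807 -1.38635685] [0.02596905 0.03697292 0.00754616] w 0.05658505774606414 64.61777662625536 tcp [ 0.46964198 -0.13840844  0.25830733] t 6.95
```

View pics/g2.png

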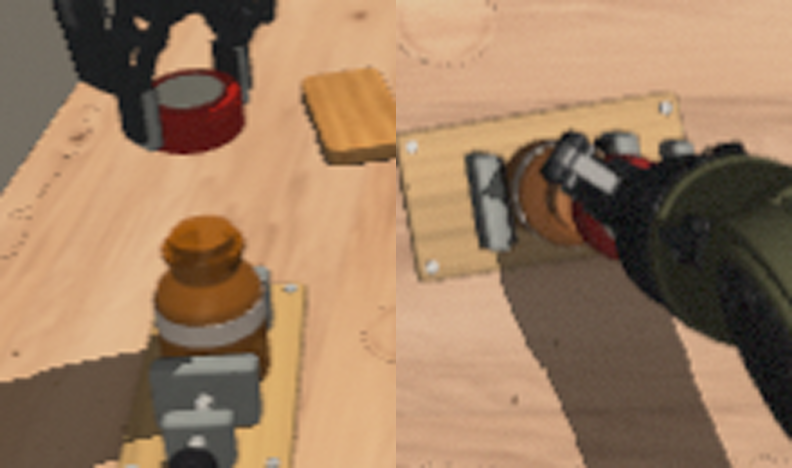

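The cap hangs level in the gripper, with its lower edge at about (195,150) in the side crop. The jar's bare neck shows at (203,235). Next I carry it to the board.

```bash
echo '[0.0133,0.0236,0,0,0,0,0.0227,0.04,0,0,0,0,0.0227,0.04,0,0,0,0,0.0227,0.04,0,0,0,0,0.0227,0.04,0,0,0,0]' > path.dat && python3 nudge.py path.dat|tail -3;python3 -c "
from h import *
err(.503,.2025,.15)"; echo '[0.0227,0.04,0,0,0,0,0.0227,0.04,0,0,0,0,0.0227,0.04,0,0,0,0,0.0227,0.04,0,0,0,0,0.0227,0.04,0,0,0,0,0.008,0.014,0,0,0,0,0,0,0,0,0,0,0,0,0,0,0,0]' > path.dat && python3 nudge.py path.dat|tail -3
python3 -c "
from h import *
err(.503,.2025,.15)"
```

```text
ft_force: [0.8, -0.6, -0.4]
width: 0.0566
finger_force: 64.6
tool delta [0.0883 0.1603 0.1057] yaw 144.9602878032947 tilt [-1.13800738e-03  4.07452084e-05] q [ 0.62  0.5  -1.05  1.93  0.51  1.02  0.29] f [ 0.81656838 -0.55761284 -0.42776987] [ 0.0593855  -0.00609844 -0.03038271] w 0.056579266293768644 64.58749683341011 tcp [0.48334161 0.02053683 0.25568327] t 7.4667
ft_force: [-0.2, -1.0, -0.9]
width: 0.0566
finger_force: 64.6
tool delta [-0.0026  0.0006  0.1055] yaw 145.12220963759862 tilt [-0.0015237  -0.00059535] q [ 0.19  0.57 -0.99  1.79  0.53  1.08 -0.03] f [-0.20850623 -0.97650451 -0.9376453 ] [ 0.03366358 -0.0031552   0.02709133] w 0.05663062868476699 64.57737962482497 tcp [0.50071523 0.20352426 0.25550968] t 8.1333
```

In the tool's units: 0.03 m is 0.04, 0.025 m is 0.0333.

```bash
echo '[-0.0013,0,0.0333,0,0,0,0,0,0.04,0,0,0,0,0,0.04,0,0,0,0,0,0.04,0,0,0,0,0,0.0333,0,0,0,0,0,0.0133,0,0,0,0,0,0,0,0,0,0,0,0,0,0,0]' > path.dat && python3 nudge.py path.dat|tail -3
python3 - <<'E'
from h import *
err(.503,.2025,.0874)
im,_=env.get_image("side"); im2,_=env.get_image("top")
c=lambda im,x,y,w,h,k:cv2.resize(im[y:y+h,x:x+w],None,fx=k,fy=k,interpolation=cv2.INTER_CUBIC)
cv2.imwrite("pics/g3.png",np.hstack([c(im,195,140,100,100,4),c(im2,200,205,100,100,4)])[:,:,::-1])
E
```

```text
ft_force: [0.4, -0.3, -0.3]
width: 0.0567
finger_force: 64.5
tool delta [-0.0003  0.001   0.0193] yaw 144.95128191540275 tilt [-0.00056329 -0.00035181] q [ 0.08  0.74 -0.82  1.95  0.76  0.8  -0.22] f [ 0.40662189 -0.26994594 -0.2668689 ] [ 0.03265527 -0.0193739   0.0113106 ] w 0.05671345048239964 64.54190495889634 tcp [0.50218893 0.20180192 0.10666421] t 8.8
```

View pics/g3.png

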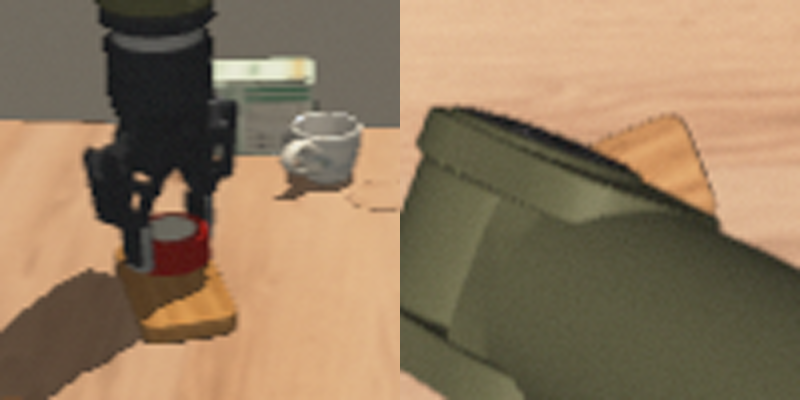

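The cap hovers over the board, with its centre at about (180,245) in the side crop. I'll lower it gently until it touches.

In the tool's units: 0.006 m is 0.008, 0.004 m is 0.0053.

```bash
echo '[0,0,0.008,0,0,0,0,0,0.008,0,0,0,0,0,0.0053,0,0,0,0,0,0,0,0,0,0,0,0,0,0,0]' > path.dat && python3 nudge.py path.dat
echo '[0,0,0.0013,0,0,0,0,0,0.0013,0,0,0,0,0,0,0,0,0,0,0,0,0,0,0]' > path.dat && python3 nudge.py path.dat
```

```text
time: 9.32
tcp_pos: [0.5019, 0.2025, 0.0902]
tcp_rot: [-0.944, -2.996, 0.001]
ft_force: [0.5, -0.6, -0.8]
width: 0.0568
finger_force: 64.6
time: 9.65
tcp_pos: [0.502, 0.2025, 0.0884]
tcp_rot: [0.944, 2.996, 0.0]
ft_force: [-0.1, 0.4, -1.2]
width: 0.0563
finger_force: 64.6
```

In the tool's units: 0.001 m is 0.0013.

```bash
echo '[0,0,0.0013,0,0,0,0,0,0,0,0,0,0,0,0,0,0,0]' > path.dat && python3 nudge.py path.dat
echo '[0,0,0.0007,0,0,0,0,0,0,0,0,0,0,0,0,0,0,0]' > path.dat && python3 nudge.py path.dat
```

```text
time: 9.9
tcp_pos: [0.5021, 0.2026, 0.0877]
tcp_rot: [0.944, 2.996, 0.0]
ft_force: [-0.2, 0.1, 3.5]
width: 0.0566
finger_force: 64.9
time: 10.15
tcp_pos: [0.5021, 0.2026, 0.0876]
tcp_rot: [0.944, 2.995, 0.0]
ft_force: [-1.5, -2.0, 8.8]
width: 0.0563
finger_force: 65.4
```

Contact came at the expected height, so I open the fingers.

In the tool's units: -0.0005 m is -0.0007.

```bash
echo '[0,0,-0.0007,0,0,0,0,0,0,0,0,0,0,0,0,0,0,0,0,0,0,0,0,0,0,0,0,0,0,0,0,0,0,0,0,0,0,0,0,0,0,0]' > path.dat && python3 nudge.py path.dat 0.085
echo '[0,0,-0.0067,0,0,0,0,0,-0.0133,0,0,0,0,0,-0.0267,0,0,0,0,0,-0.04,0,0,0,0,0,-0.04,0,0,0,0,0,-0.04,0,0,0,0,0,-0.04,0,0,0,0,0,0,0,0,0]' > path.dat && python3 nudge.py path.dat
python3 -c "
from h import *
err(.46,-.05,.24)"
```

```text
time: 10.73
tcp_pos: [0.502, 0.2025, 0.0873]
tcp_rot: [-0.945, -2.996, 0.0]
ft_force: [0.1, -0.5, 0.1]
width: 0.0853
finger_force: 0.0
time: 11.4
tcp_pos: [0.5031, 0.2046, 0.2487]
tcp_rot: [0.942, 2.991, 0.01]
ft_force: [0.8, 1.7, 0.2]
width: 0.0848
finger_force: 0.0
tool delta [-0.1105 -0.2335  0.0074] yaw 145.04419709051749 tilt [0.00761041 0.00397814] q [ 0.19  0.58 -0.98  1.8   0.55  1.06 -0.04] f [0.81876237 1.69213416 0.20455275] [ 0.04961696 -0.05612405 -0.02805183] w 0.08480871805971078 0.0 tcp [0.5031353  0.20464069 0.24870473] t 11.4
```

Now I back off so the cameras can see the board.

In the tool's units: -0.03 m is -0.04, -0.02 m is -0.0267.

```bash
echo '[-0.0133,-0.0267,0,0,0,0,-0.02,-0.04,0,0,0,0,-0.02,-0.04,0,0,0,0,-0.02,-0.04,0,0,0,0,-0.02,-0.04,0,0,0,0,-0.0133,-0.0267,0,0,0,0,0,0,0,0,0,0,0,0,0,0,0,0]' > path.dat && python3 nudge.py path.dat|tail -4
python3 - <<'E'
from h import *
im,_=env.get_image("side"); im2,_=env.get_image("top")
c=lambda im,x,y,w,h,k:cv2.resize(im[y:y+h,x:x+w],None,fx=k,fy=k,interpolation=cv2.INTER_CUBIC)
cv2.imwrite("pics/g4.png",np.hstack([c(im,195,160,100,100,4),c(im2,200,205,100,100,4)])[:,:,::-1])
E
```

```text
tcp_rot: [0.949, 2.995, -0.001]
ft_force: [0.5, 1.5, -0.2]
width: 0.0853
finger_force: 0.0
```

View pics/g4.png

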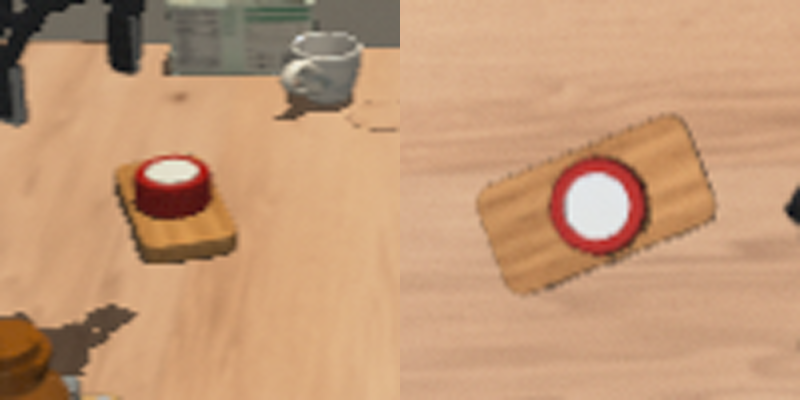

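The cap lies flat and right way up in the middle of the board, with its centre at about (598,206) in the top crop. The board hasn't moved, so I hand the job in.

```bash
python3 -c "
from plant import env
print(env.hand_in())"
```

```text
the job is handed in; nothing more can be done
None
```

The cap was broken loose, spun off and laid right way up in the middle of the board. I handed the job in at about 12 s; the other objects were never touched.

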